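# Snap the blue lid onto the tub of silver valve caps

## Robot

A 6-joint arm with a two-finger parallel gripper is mounted at the origin on the work surface. World frame = base frame: x ahead of the robot, y to its left, z up, the work surface at z = 0. Lengths are in m, angles in degrees, forces in N, time in s.
With the tool pointing down it reaches from about 0.35 to 0.875 m from the base axis. Payload 4.2 kg.
Tool frame: the origin (TCP) lies midway between the tips of the shut fingers; the grasp point (between the pads) lies 19 mm behind it; z points along the fingers, y is the line along which they close (so a half turn about z gives the same grasp; the last joint's range is limited). The gripper opens to 87 mm and grips with 3 to 60 N. Pads are 19 mm wide; open, the fingers measure 117 mm over their backs; the gripper's body (75 mm by 190 mm) begins 51 mm behind the grasp point.
Start: joints at [86.322, 22.042, 0.453, 0, -68.411, -14.817], TCP at [0.198, 0.593, 0.223] pointing down, gripper open.
Joint ranges: [-179.83, 179.83], [-69.29, 118.12], [-61.27, 80.66], [-181.25, 117.63], [-171.15, -9.14], [-177.46, 177.46]. Speed limits (degrees/s): [159.86, 159.86, 180, 180, 180, 180].

## Interface

Orientations are given as a 3x3 rotation matrix whose columns are the frame's x, y, z axes.
In Python, from station import sense, capture, camera_params, finish_job gives the robot as it stands.
- The arm moves only by the tool drive_tool, never from a script. Its argument "rows" is a list of rows, each an object of numbers: "tx", "ty", "tz": the shift along the tool's x, y, z in cm; "ax", "ay", "az": the turn, a rotation vector about the tool's x, y, z in rad; "claw": the finger opening in cm, from 0 to 8.7. In form: [{"tx": .., "ty": .., "tz": .., "ax": .., "ay": .., "az": .., "claw": ..}, ...]. A call has 1 to 10 rows; each row shifts and turns the commanded pose from where the row before left it, along the tool's axes as they then stand; what a row does not reach is not made up. A row lasts 1/12 s, in which the tool goes at most 41.7 mm and 7.16 degrees, less where a joint would pass 70% of its speed; a pose out of reach is approached as far as the arm can. A call with a gripper value outside its range is refused whole. The fingers move at their own pace and stop on an object; the grip force is fixed at half the most. Time passes only in rows, so rows that do not move let the fingers close. It gives the time, the measured TCP pose, the force, the opening and the grip force at its end, in the units of the state.
- sense(): the state, without advancing time (a new reading comes with each control period).
- capture(name): name is "scene" or "side" or "wrist"; returns (picture, depth): 480x640x3 uint8, red, green, blue; 480x640 float32, m along the optical axis (not along the pixel's ray), 0 where there is no reading.
- camera_params(name): a dict with "intrinsics" (3x3 intrinsics, pixels), "R" (3x3) and "t" (3): a world point X has camera coordinates R X + t; the wrist camera has in their place "tool_from_camera" (4x4, takes a point from camera to tool coordinates, whose origin is the TCP and whose axes are the flange's). Camera axes: x right, y down, z forward; pixel columns grow to the right and rows downward; lengths in m; the calibration is good to about 2 mm. A picture is of the moment at which its call begins: read the wrist's pose just before it. camera_params takes no time and is no camera call.
- finish_job(): hands the job in; it is judged then, once.
The state is a dict: "time_s": time; "joints": joint angles; "joint_velocities": joint speeds; "effort": joint torques, N m; "tcp_pos": TCP position; "ee_rot": TCP orientation; "wrist_force": force on the tool from outside, world axes, zero at the start; "moment": the same for the moment, N m; "gripper_width": opening from 0.0 (shut) to 1.0 (fully open); "gripper_force": force on a finger pad.
Only numpy, scipy, OpenCV 4.12 (cv2) and the standard library are available. Lean on these libraries where they do the work, as an engineer would, in place of code of your own. Each camera call takes 0.05 s, during which the arm holds its last target. There are 200 camera calls.

## Task

Before the stall is wheeled off, close the blue tub of silver hex caps: set the blue lid in its mouth and press it down until it snaps fully home, its flange flat on the rim all round, then let go. Leave the yellow lid where it lies.

Things in the scene. Friction and masses are not known exactly. Their poses are not given: they have to be found in the camera images.
- blue_lid_grip (a point): Loose round blue lid, 72 mm high, 90 g, ridge up. Plug tapers from a 92 mm bead to a 72 mm foot; flange 116 mm across, its top 38 mm above the foot; on it a holding ridge 56 long, 20 thick, 34 high. This point: on the lid's axis in the ridge, 60 mm above the foot (and counter), 22 above the flange, 12 below the ridge's top. x along the ridge, y across it, z up.
- blue_tub_mouth (a point): Mouth centre, at rim level (62 mm up), of the fixed blue tub with silver caps, 110 mm across, 102 inside; z up. The lid fits any way round, up to 5 mm off-centre if held, 8 if let go first. It stops on 4 sprung white catch balls, flange 14 mm over the rim; a 10 to 20 N push straight down (held or from on top) snaps it home: flange on the rim, lid grip point 27 mm above this point.
- yellow_lid_grip (a point): Same point on a loose yellow lid of the same shape and size, on the counter: not wanted, leave it alone.
- yellow_tub_mouth (a point): Same point on a fixed yellow tub of the same shape and size, holding black caps: not wanted.
Not all that is in view belongs to the job. What is shaped like the part that bears blue_tub_mouth but pink or turquoise is not meant.

How it is judged (in metres and radians):
On the way:
1. the fingers press the blue lid down past the catches in the blue tub's mouth (not dropped in) (z of blue_lid_grip in the frame of blue_tub_mouth below 0.038 m and horizontal distance between blue_lid_grip and blue_tub_mouth below 0.01 m and contact force between the fingers and anything else above 2 N), for 0.05 s.
At the end, for the whole second after the job is handed in: The blue lid is snapped home in the blue tub and let go: its grip point within 10 mm of the tub's axis and less than 32 mm above the rim (27 mm is fully home, so the flange is within 5 mm of the rim), and the lid level to 5 degrees (z of blue_lid_grip in the frame of blue_tub_mouth between 0.02 and 0.032 m and horizontal distance between blue_lid_grip and blue_tub_mouth below 0.01 m and angle between blue_lid_grip's own z axis and vertical below 0.087 rad); the robot touches nothing.
It fails at once if the yellow lid is moved by more than 30 mm (distance of yellow_lid_grip from where it was at the start of the episode above 0.03 m).
It also fails if it takes over 32 s, if anything falls off the work surface, if the arm or the gripper's body presses on something with over 40 N, if the wrist force passes 120 N, or if a joint passes its speed limit or range.

## Working session

There is one attempt and no reset: what is moved stays moved. The work goes in short steps, Python scripts to look and compute and a tool call to move; the robot and the scene stay as the last step left them, time stands still between calls to the robot, and variables do not carry over. Pictures are saved under pics/ and viewed, at most 10 in all, crops included, and the job is handed in when it is done.

Besides the shell and the picture viewer there is one more tool, called after "Call:" in YAML: its name, and indented under it one key for each argument. drive_tool: Moves the arm, as the interface text tells. Its arguments: {"type":"object","properties":{"rows":{"type":"array"}},"required":["rows"]}

```bash
mkdir -p pics; cat > h.py <<'E'
import numpy as np, cv2
from station import sense, capture, camera_params, finish_job
def cloud(name):
    s=sense(); im,d=capture(name); p=camera_params(name); K=np.array(p["intrinsics"])
    v,u=np.mgrid[:480,:640]
    c=np.stack([(u-K[0,2])/K[0,0]*d,(v-K[1,2])/K[1,1]*d,d],-1)
    if "R" in p: X=(c-np.array(p["t"]))@np.array(p["R"])
    else:
        T=np.array(p["tool_from_camera"]); X=(c@T[:3,:3].T+T[:3,3])@np.array(s["ee_rot"]).T+np.array(s["tcp_pos"])
    X[d==0]=np.nan
    return im,d,X
def save(n,im): cv2.imwrite("pics/"+n+".png",im[...,::-1])
E
python3 - <<'E'
from h import *
s=sense();print(s["tcp_pos"],s["ee_rot"],s["time_s"])
ims=[]
for n in("scene","side"):
    im,d,X=cloud(n); save(n,im); np.savez(n,im=im,X=X)
    hsv=cv2.cvtColor(im,cv2.COLOR_RGB2HSV)
    for c,lo,hi in(("blue",100,130),("yellow",20,35)):
        m=((hsv[...,0]>=lo)&(hsv[...,0]<=hi)&(hsv[...,1]>110)&(hsv[...,2]>50)).astype(np.uint8)
        k,l,st,ce=cv2.connectedComponentsWithStats(m)
        for i in range(1,k):
            if st[i,4]>150:
                P=X[l==i]; print(n,c,st[i],ce[i].round(),np.nanmedian(P,0).round(3),np.nanpercentile(P,2,axis=0).round(3),np.nanpercentile(P,98,axis=0).round(3))
E
```

```text
[0.19804475 0.59216383 0.22144441] [[ 9.48296496e-01 -3.17385238e-01 -6.04922125e-04]
 [-3.17385799e-01 -9.48294123e-01 -2.12376606e-03]
 [ 1.00407901e-04  2.20595361e-03 -9.99997562e-01]] 0.0
scene blue [575   0  28  10 230] [588.   4.] [-0.612  1.027  0.201] [-0.622  0.977  0.185] [-0.602  1.079  0.216]
scene blue [554  23  56  48 790] [576.  44.] [-1.336  1.498 -0.185] [-1.355  1.431 -0.347] [-1.318  1.657 -0.085]
scene blue [   0   30  102   53 4078] [54. 55.] [-1.336 -1.407 -0.207] [-1.353 -1.612 -0.349] [-1.319 -1.208 -0.088]
scene blue [588  55  37  24 450] [608.  64.] [-0.774  1.326 -0.1  ] [-0.867  1.267 -0.104] [-0.631  1.422 -0.095]
scene blue [627  64  13  34 338] [634.  82.] [-0.615  1.393 -0.138] [-1.343  1.345 -0.343] [-0.602  1.965 -0.097]
scene blue [ 54 156  52  12 191] [ 79. 162.] [ 0.372 -0.653  0.15 ] [ 0.353 -0.698  0.147] [ 0.389 -0.605  0.152]
scene blue [  53  170   56   33 1049] [ 80. 184.] [ 0.442 -0.633  0.141] [ 0.415 -0.677  0.109] [ 0.459 -0.584  0.151]
scene blue [ 94 182  30  31 310] [115. 198.] [ 0.347 -0.617  0.025] [ 0.27  -0.648  0.021] [ 0.41  -0
[... 1045 characters left out ...]
.093  0.063]
side blue [ 247  232   62   50 2465] [277. 256.] [ 0.446 -0.111  0.039] [ 0.399 -0.155  0.036] [ 0.502 -0.051  0.073]
side blue [574 282  66  52 549] [599. 318.] [ 0.784 -0.511  0.081] [ 0.775 -0.55   0.065] [ 0.817 -0.454  0.085]
side yellow [ 284  136   49   52 1872] [308. 162.] [0.638 0.088 0.037] [0.587 0.045 0.005] [0.693 0.153 0.063]
side yellow [ 198  153   53   43 1543] [225. 175.] [0.462 0.15  0.039] [0.416 0.109 0.012] [0.519 0.214 0.072]
side yellow [ 440  177   49   38 1034] [462. 195.] [ 0.853 -0.165  0.029] [ 0.822 -0.19   0.008] [ 0.908 -0.135  0.032]
side yellow [579 274  61  53 617] [601. 310.] [ 0.784 -0.505  0.101] [ 0.775 -0.546  0.086] [ 0.81  -0.453  0.104]
```

View pics/scene.png

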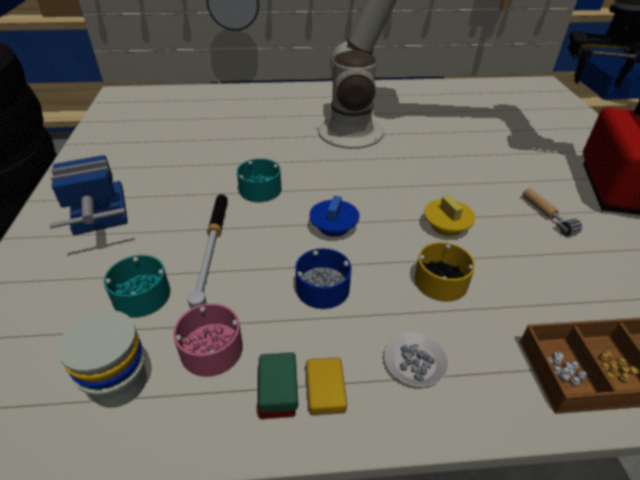

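View pics/side.png

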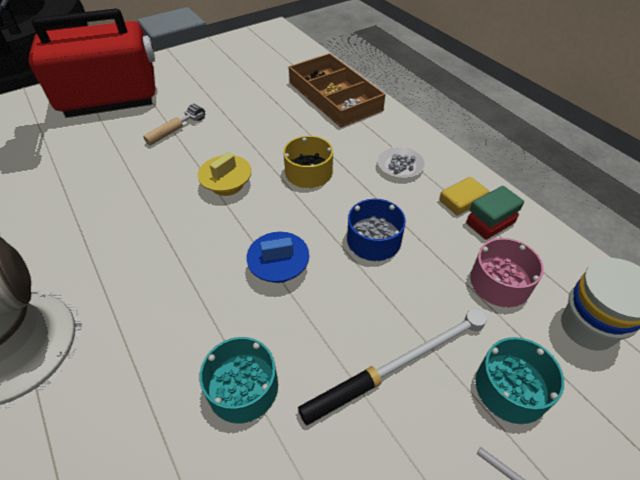

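The scene view shows two candidates in blue. The lid with a ridge is at scene (334,216) and side (277,256). The open tub with silver caps is at scene (323,279) and side (375,230). The others don't fit: the yellow pair at (449,216)/(444,272), the pink and turquoise tubs, the lid stack at (105,360) and the vise. I'll fit the centres and confirm in a crop.

```bash
python3 - <<'E'
from h import *
from scipy.optimize import least_squares
def circ(P,r):
    f=lambda q:np.hypot(P[:,0]-q[0],P[:,1]-q[1])-r
    o=least_squares(f,P[:,:2].mean(0),loss="soft_l1",f_scale=.002); return o.x.round(4),np.abs(f(o.x)).mean().round(4)
for n in("scene","side"):
    z=np.load(n+".npz"); im,X=z["im"],z["X"]
    hsv=cv2.cvtColor(im,cv2.COLOR_RGB2HSV)
    for c,lo,hi,ys in(("blue",100,130,-1),("yellow",20,35,1)):
        B=(hsv[...,0]>=lo)&(hsv[...,0]<=hi)&(hsv[...,1]>110)&(hsv[...,2]>50)&(X[...,1]*ys>0)&(X[...,1]*ys<.23)
        L=X[B&(X[...,0]>.38)&(X[...,0]<.55)]; T=X[B&(X[...,0]>.57)&(X[...,0]<.72)]
        fl=L[(abs(L[:,2]-.038)<.005)]; rd=L[(L[:,2]>.066)]; rim=T[(T[:,2]>.0585)]
        h=cv2.convexHull(fl[:,:2].astype(np.float32)); (cc,r)=cv2.minEnclosingCircle(h)
        box=cv2.minAreaRect(rd[:,:2].astype(np.float32))
        print(n,c,"flange circ",np.round(cc,4),round(r,4),"hullfit",circ(h[:,0],.058)); print("  ridge",len(rd),rd.mean(0).round(4),np.round(box[0],4),np.round(box[1],4),box[2])
        print("  rim",len(rim),circ(rim,.053),np.median(rim[:,2]), cv2.minEnclosingCircle(rim[:,:2].astype(np.float32)))
    if n=="side": save("crop",cv2.resize(im[180:300,230:430],None,fx=4,fy=4,interpolation=cv2.INTER_CUBIC))
E
```

```text
scene blue flange circ [ 0.4542 -0.1005] 0.0582 hullfit (array([ 0.4542, -0.0998]), np.float64(0.0011))
  ridge 138 [ 0.4587 -0.102   0.0712] [ 0.4549 -0.1013] [0.0203 0.0558] 71.35958099365234
  rim 258 (array([ 0.645, -0.144]), np.float64(0.0011)) 0.06102827316646796 ((0.645789384841919, -0.14389660954475403), 0.05454804748296738)
scene yellow flange circ [0.4697 0.1623] 0.0596 hullfit (array([0.4697, 0.1635]), np.float64(0.0009))
  ridge 151 [0.4742 0.1632 0.0709] [0.4718 0.1629] [0.0527 0.0206] 23.966602325439453
  rim 306 (array([0.644 , 0.0996]), np.float64(0.0012)) 0.061153549579203784 ((0.6440699100494385, 0.10001473873853683), 0.05620083212852478)
side blue flange circ [ 0.4514 -0.1013] 0.0587 hullfit (array([ 0.4513, -0.1014]), np.float64(0.0007))
  ridge 322 [ 0.4495 -0.103   0.0718] [ 0.4506 -0.101 ] [0.0226 0.0558] 68.43061065673828
  rim 357 (array([ 0.6416, -0.1447]), np.float64(0.0012)) 0.06170202690387744 ((0.6420193314552307, -0.1444675475358963), 0.05603925511240959)
side yellow flange circ [0.4676 0.1637] 0.0592 hullfit (array([0.4673, 0.1636]), np.float64(0.0008))
  ridge 107 [0.4649 0.1587 0.0706] [0.4662 0.1613] [0.0535 0.0222] 16.65642738342285
  rim 259 (array([0.641 , 0.0991]), np.float64(0.0014)) 0.061453865422705596 ((0.642724335193634, 0.09873528778553009), 0.05733843520283699)
```

View pics/crop.png

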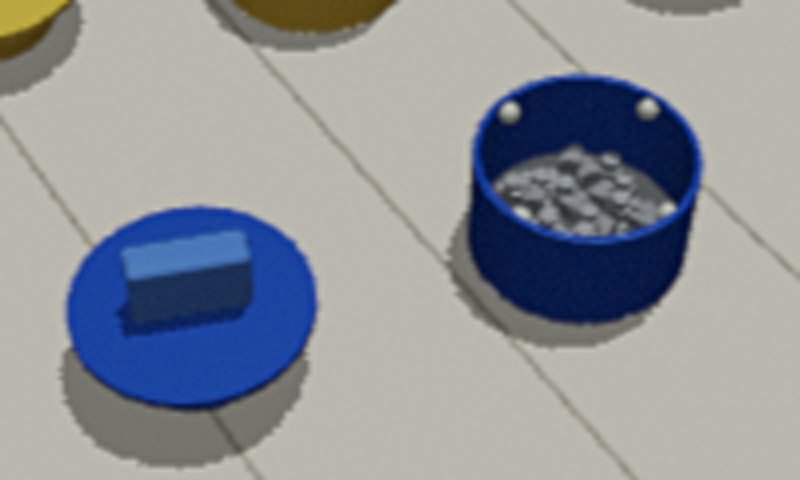

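The crop confirms it: the blue lid with its ridge is on the left, at crop (190,305). The open blue tub with silver caps and four white catch balls is on the right, at crop (585,200). Before crossing I'll check how far the red toolbox extends near the start pose.

```bash
python3 - <<'E'
from h import *
for n in("scene","side"):
    z=np.load(n+".npz"); im,X=z["im"],z["X"]
    hsv=cv2.cvtColor(im,cv2.COLOR_RGB2HSV)
    m=((hsv[...,0]<8)|(hsv[...,0]>172))&(hsv[...,1]>150)&(X[...,1]>.3)&(X[...,2]>0.01)
    P=X[m]; print(n,len(P),np.nanpercentile(P,1,axis=0).round(3),np.nanpercentile(P,99,axis=0).round(3))
    m=(X[...,2]>.09)&(X[...,2]<.4)&(X[...,0]>.15)&(X[...,0]<.75)&(X[...,1]>-.3)&(X[...,1]<.8)
    P=X[m]; print(" tall",len(P),np.nanpercentile(P,[0,1,99,100],axis=0).round(3).tolist())
E
```

```text
scene 4690 [0.231 0.55  0.014] [0.47  0.672 0.172]
 tall 5769 [[0.151, 0.49, 0.09], [0.163, 0.498, 0.092], [0.462, 0.676, 0.396], [0.469, 0.688, 0.4]]
side 8797 [0.212 0.551 0.029] [0.471 0.739 0.173]
 tall 8264 [[0.17, 0.496, 0.09], [0.186, 0.528, 0.092], [0.483, 0.723, 0.305], [0.499, 0.752, 0.317]]
```

Call:
drive_tool:
  rows:
    - {"tz": -3}
    - {"tz": -3}
    - {"tx": 2.3,"ty": 2.9}
    - {"tx": 2.3,"ty": 2.9}
    - {"tx": 2.3,"ty": 2.9}
    - {"tx": 2.3,"ty": 2.9}
    - {"tx": 2.3,"ty": 2.9}
    - {"tx": 2.3,"ty": 2.9}
    - {"tx": 2.3,"ty": 2.9}
    - {"tx": 2.3,"ty": 2.9}

```text
invalid input at $.rows[0]: expected keys tx, ty, tz, ax, ay, az, claw
```

Call:
drive_tool:
  rows:
    - {"tx": 2.3,"ty": 2.9}
    - {"tx": 2.3,"ty": 2.9}
    - {"tx": 2.3,"ty": 2.9}
    - {"tx": 2.3,"ty": 2.9}
    - {"tx": 2.3,"ty": 2.9}
    - {"tx": 2.3,"ty": 2.9}
    - {"tx": 2.3,"ty": 2.9}
    - {"tx": 2.3,"ty": 2.9}
    - {"tx": 2.3,"ty": 2.9}
    - {"tx": 2.3,"ty": 2.9}

```text
invalid input at $.rows[0]: expected keys tx, ty, tz, ax, ay, az, claw
```

Call:
drive_tool:
  rows:
    - {"tx": 2.3,"ty": 2.9}
    - {"tx": 2.3,"ty": 2.9}
    - {"tz": 3}
    - {"tz": 3}
    - {"tz": 2}
    - {"tz": 0}

```text
invalid input at $.rows[0]: expected keys tx, ty, tz, ax, ay, az, claw
```

```bash
cat > m.py <<'E'
from h import *
s=sense();R=np.array(s["ee_rot"]);p=np.array(s["tcp_pos"]);print(p,R[:,0].round(4),R[:,2].round(4),s["time_s"],s["joints"])
im,d,X=cloud("wrist"); save("wrist1",im)
hsv=cv2.cvtColor(im,cv2.COLOR_RGB2HSV)
B=(hsv[...,0]>=100)&(hsv[...,0]<=130)&(hsv[...,1]>90)&(hsv[...,2]>40)
L=X[B&(abs(X[...,0]-.453)<.08)&(abs(X[...,1]+.1)<.08)]
print(len(L))
fl=L[abs(L[:,2]-.038)<.006]; rd=L[abs(L[:,2]-.072)<.006]
h=cv2.convexHull(fl[:,:2].astype(np.float32));print("flange",cv2.minEnclosingCircle(h),np.median(fl[:,2]))
b=cv2.minAreaRect(rd[:,:2].astype(np.float32));print("ridge",b,np.median(rd[:,2]))
for t in(np.array([*b[0],.043]),):print("tool delta cm",(R.T@(t-p)*100).round(2))
E
python3 m.py
```

```text
[0.19810384 0.59223599 0.22158806] [ 9.483e-01 -3.174e-01  1.000e-04] [-5.0e-04 -1.8e-03 -1.0e+00] 0.1 [ 8.63203605e+01  2.20862807e+01  3.89294310e-01 -2.26962590e-02
 -6.84091592e+01 -1.48169059e+01]
0Traceback (most recent call last):
  File "m.py", line 9, in <module>
    h=cv2.convexHull(fl[:,:2].astype(np.float32));print("flange",cv2.minEnclosingCircle(h),np.median(fl[:,2]))
                                                                 ~~~~~~~~~~~~~~~~~~~~~~^^^
cv2.error: OpenCV(4.12.0) /io/opencv/modules/imgproc/src/shapedescr.cpp:201: error: (-215:Assertion failed) count >= 0 && (depth == CV_32F || depth == CV_32S) in function 'minEnclosingCircle'
```

View pics/wrist1.png

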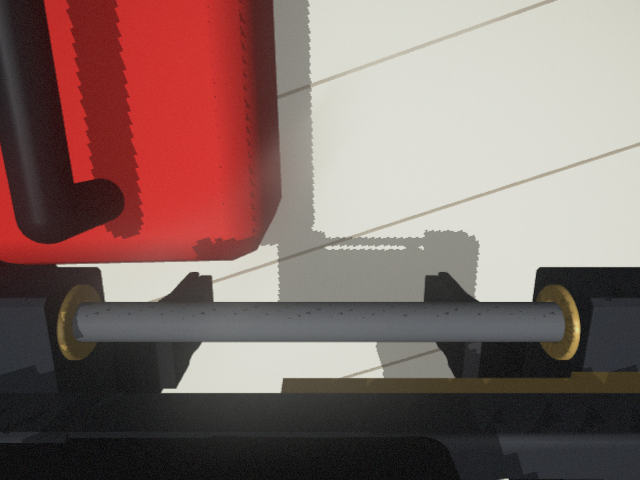

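The moves were refused because every row needs all keys. The wrist view shows the toolbox at upper left, (0–280, 0–260), right by the left finger. I'll rise first, then move along tool +y, away from it.

Call:
drive_tool:
  rows:
    - {"tx": 0,"ty": 0,"tz": -3,"ax": 0,"ay": 0,"az": 0,"claw": 8.7}
    - {"tx": 0,"ty": 0,"tz": -3,"ax": 0,"ay": 0,"az": 0,"claw": 8.7}
    - {"tx": 0,"ty": 3,"tz": -1,"ax": 0,"ay": 0,"az": 0,"claw": 8.7}
    - {"tx": 0,"ty": 3.5,"tz": 0,"ax": 0,"ay": 0,"az": 0,"claw": 8.7}
    - {"tx": 0.5,"ty": 3.5,"tz": 0,"ax": 0,"ay": 0,"az": 0,"claw": 8.7}
    - {"tx": 2,"ty": 3,"tz": 0,"ax": 0,"ay": 0,"az": 0,"claw": 8.7}
    - {"tx": 2.6,"ty": 2.6,"tz": 0,"ax": 0,"ay": 0,"az": 0,"claw": 8.7}
    - {"tx": 2.6,"ty": 2.6,"tz": 0,"ax": 0,"ay": 0,"az": 0,"claw": 8.7}
    - {"tx": 2.6,"ty": 2.6,"tz": 0,"ax": 0,"ay": 0,"az": 0,"claw": 8.7}
    - {"tx": 2.6,"ty": 2.6,"tz": 0,"ax": 0,"ay": 0,"az": 0,"claw": 8.7}

```text
time_s: 0.98
tcp_pos: [0.2465, 0.3279, 0.2925]
ee_rot: [[0.949, -0.316, -0.0], [-0.316, -0.949, 0.0], [-0.0, 0.0, -1.0]]
wrist_force: [0.1, 0.6, 0.8]
gripper_width: 1.001
gripper_force: 0.0
```

Call:
drive_tool:
  rows:
    - {"tx": 2.6,"ty": 2.6,"tz": 0,"ax": 0,"ay": 0,"az": 0,"claw": 8.7}
    - {"tx": 2.6,"ty": 2.6,"tz": 0,"ax": 0,"ay": 0,"az": 0,"claw": 8.7}
    - {"tx": 2.6,"ty": 2.6,"tz": 0,"ax": 0,"ay": 0,"az": 0,"claw": 8.7}
    - {"tx": 2.6,"ty": 2.6,"tz": 0,"ax": 0,"ay": 0,"az": 0,"claw": 8.7}
    - {"tx": 2.6,"ty": 2.6,"tz": 0,"ax": 0,"ay": 0,"az": 0,"claw": 8.7}
    - {"tx": 2.6,"ty": 2.6,"tz": 0,"ax": 0,"ay": 0,"az": 0,"claw": 8.7}
    - {"tx": 2.6,"ty": 2.6,"tz": 0,"ax": 0,"ay": 0,"az": 0,"claw": 8.7}
    - {"tx": 2.6,"ty": 2.6,"tz": 0,"ax": 0,"ay": 0,"az": 0,"claw": 8.7}
    - {"tx": 2.6,"ty": 2.6,"tz": 0,"ax": 0,"ay": 0,"az": 0,"claw": 8.7}
    - {"tx": 0,"ty": 0,"tz": 0,"ax": 0,"ay": 0,"az": 0,"claw": 8.7}

```text
time_s: 1.82
tcp_pos: [0.3952, 0.029, 0.2922]
ee_rot: [[0.946, -0.325, -0.001], [-0.325, -0.946, -0.002], [-0.0, 0.002, -1.0]]
wrist_force: [-0.3, 0.2, 0.9]
gripper_width: 1.0
gripper_force: 0.0
```

Call:
drive_tool:
  rows:
    - {"tx": 2.4,"ty": 2.6,"tz": 1,"ax": 0,"ay": 0,"az": 0,"claw": 8.7}
    - {"tx": 2.4,"ty": 2.6,"tz": 1,"ax": 0,"ay": 0,"az": 0,"claw": 8.7}
    - {"tx": 2.4,"ty": 2.6,"tz": 2,"ax": 0,"ay": 0,"az": 0,"claw": 8.7}
    - {"tx": 2.4,"ty": 2.6,"tz": 2,"ax": 0,"ay": 0,"az": 0,"claw": 8.7}
    - {"tx": 0,"ty": 0,"tz": 2.5,"ax": 0,"ay": 0,"az": 0,"claw": 8.7}
    - {"tx": 0,"ty": 0,"tz": 2.5,"ax": 0,"ay": 0,"az": 0,"claw": 8.7}
    - {"tx": 0,"ty": 0,"tz": 0,"ax": 0,"ay": 0,"az": 0,"claw": 8.7}
    - {"tx": 0,"ty": 0,"tz": 0,"ax": 0,"ay": 0,"az": 0,"claw": 8.7}

```text
time_s: 2.48
tcp_pos: [0.4514, -0.0955, 0.1819]
ee_rot: [[0.948, -0.317, -0.003], [-0.317, -0.948, -0.001], [-0.003, 0.002, -1.0]]
wrist_force: [-0.4, -0.6, 0.1]
gripper_width: 1.003
gripper_force: 0.0
```

```bash
sed -i 's/wrist1/wrist2/' m.py; python3 m.py
```

```text
[ 0.45136732 -0.09551871  0.18187999] [ 0.9484 -0.3171 -0.0028] [-3.2e-03 -8.0e-04 -1.0e+00] 2.4833 [ 8.33102937e+00  8.25057617e+00 -2.50157144e+01  2.46119601e-02
 -5.69239699e+01  6.31690893e+01]
18391
flange ((0.45305442810058594, -0.10102057456970215), 0.05800304189324379) 0.036377373424151524
ridge ((0.45341312885284424, -0.10134441405534744), (0.01997625268995762, 0.05603010952472687), 69.06684112548828) 0.0701207140045754
tool delta cm [ 0.42  0.46 13.89]
```

View pics/wrist2.png

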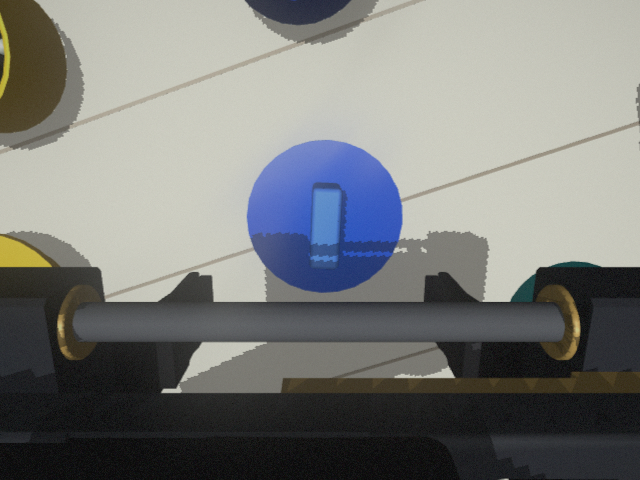

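The wrist view shows the blue lid between the open fingers, flange centred at (325,215) and ridge at (327,225). The fitted sizes match: 116 mm flange, 20×56 mm ridge. I'll descend and grip.

Call:
drive_tool:
  rows:
    - {"tx": 0.42,"ty": 0.46,"tz": 2,"ax": 0,"ay": 0,"az": 0.04,"claw": 8.7}
    - {"tx": 0,"ty": 0,"tz": 3,"ax": 0,"ay": 0,"az": 0,"claw": 8.7}
    - {"tx": 0,"ty": 0,"tz": 3,"ax": 0,"ay": 0,"az": 0,"claw": 8.7}
    - {"tx": 0,"ty": 0,"tz": 2.5,"ax": 0,"ay": 0,"az": 0,"claw": 8.7}
    - {"tx": 0,"ty": 0,"tz": 1.5,"ax": 0,"ay": 0,"az": 0,"claw": 8.7}
    - {"tx": 0,"ty": 0,"tz": 1,"ax": 0,"ay": 0,"az": 0,"claw": 8.7}
    - {"tx": 0,"ty": 0,"tz": 0.7,"ax": 0,"ay": 0,"az": 0,"claw": 8.7}
    - {"tx": 0,"ty": 0,"tz": 0,"ax": 0,"ay": 0,"az": 0,"claw": 8.7}
    - {"tx": 0,"ty": 0,"tz": 0,"ax": 0,"ay": 0,"az": 0,"claw": 8.7}

```text
time_s: 3.28
tcp_pos: [0.4559, -0.1006, 0.0467]
ee_rot: [[0.935, -0.354, 0.003], [-0.354, -0.935, 0.0], [0.002, -0.001, -1.0]]
wrist_force: [-0.7, 1.2, 0.1]
gripper_width: 1.002
gripper_force: 0.0
```

Call:
drive_tool:
  rows:
    - {"tx": -0.2,"ty": 0.15,"tz": 0.25,"ax": 0,"ay": 0,"az": 0,"claw": 8.7}
    - {"tx": 0,"ty": 0,"tz": 0,"ax": 0,"ay": 0,"az": 0,"claw": 1.5}
    - {"tx": 0,"ty": 0,"tz": 0,"ax": 0,"ay": 0,"az": 0,"claw": 1.5}
    - {"tx": 0,"ty": 0,"tz": 0,"ax": 0,"ay": 0,"az": 0,"claw": 1.5}
    - {"tx": 0,"ty": 0,"tz": 0,"ax": 0,"ay": 0,"az": 0,"claw": 1.5}
    - {"tx": 0,"ty": 0,"tz": 0,"ax": 0,"ay": 0,"az": 0,"claw": 1.5}
    - {"tx": 0,"ty": 0,"tz": 0,"ax": 0,"ay": 0,"az": 0,"claw": 1.5}
    - {"tx": 0,"ty": 0,"tz": 0,"ax": 0,"ay": 0,"az": 0,"claw": 1.5}
    - {"tx": 0,"ty": 0,"tz": 0,"ax": 0,"ay": 0,"az": 0,"claw": 1.5}
    - {"tx": 0,"ty": 0,"tz": 0,"ax": 0,"ay": 0,"az": 0,"claw": 1.5}

```text
time_s: 4.12
tcp_pos: [0.4521, -0.1017, 0.043]
ee_rot: [[0.935, -0.355, -0.0], [-0.355, -0.935, -0.0], [-0.0, 0.0, -1.0]]
wrist_force: [0.3, -0.1, -0.3]
gripper_width: 0.406
gripper_force: 0.0
```

Call:
drive_tool:
  rows:
    - {"tx": 0,"ty": 0,"tz": 0,"ax": 0,"ay": 0,"az": 0,"claw": 1.5}
    - {"tx": 0,"ty": 0,"tz": 0,"ax": 0,"ay": 0,"az": 0,"claw": 1.5}
    - {"tx": 0,"ty": 0,"tz": 0,"ax": 0,"ay": 0,"az": 0,"claw": 1.5}
    - {"tx": 0,"ty": 0,"tz": 0,"ax": 0,"ay": 0,"az": 0,"claw": 1.5}
    - {"tx": 0,"ty": 0,"tz": 0,"ax": 0,"ay": 0,"az": 0,"claw": 1.5}
    - {"tx": 0,"ty": 0,"tz": 0,"ax": 0,"ay": 0,"az": 0,"claw": 1.5}

```text
time_s: 4.62
tcp_pos: [0.4523, -0.1017, 0.0431]
ee_rot: [[0.935, -0.355, 0.0], [-0.355, -0.935, 0.0], [0.0, -0.0, -1.0]]
wrist_force: [-0.4, -0.4, -0.3]
gripper_width: 0.232
gripper_force: 30.0
```

Call:
drive_tool:
  rows:
    - {"tx": 0,"ty": 0,"tz": -1,"ax": 0,"ay": 0,"az": 0,"claw": 1.5}
    - {"tx": 0,"ty": 0,"tz": -2.5,"ax": 0,"ay": 0,"az": 0,"claw": 1.5}
    - {"tx": 0,"ty": 0,"tz": -3,"ax": 0,"ay": 0,"az": 0,"claw": 1.5}
    - {"tx": 0,"ty": 0,"tz": -3,"ax": 0,"ay": 0,"az": 0,"claw": 1.5}
    - {"tx": 0,"ty": 0,"tz": -2.5,"ax": 0,"ay": 0,"az": 0,"claw": 1.5}
    - {"tx": 0,"ty": 0,"tz": -1,"ax": 0,"ay": 0,"az": 0,"claw": 1.5}
    - {"tx": 2,"ty": 0.5,"tz": 0,"ax": 0,"ay": 0,"az": 0,"claw": 1.5}
    - {"tx": 2,"ty": 0.5,"tz": 0,"ax": 0,"ay": 0,"az": 0,"claw": 1.5}
    - {"tx": 0,"ty": 0,"tz": 0,"ax": 0,"ay": 0,"az": 0,"claw": 1.5}
    - {"tx": 0,"ty": 0,"tz": 0,"ax": 0,"ay": 0,"az": 0,"claw": 1.5}

```text
time_s: 5.45
tcp_pos: [0.4859, -0.1255, 0.1724]
ee_rot: [[0.934, -0.356, -0.002], [-0.356, -0.934, 0.0], [-0.002, 0.0, -1.0]]
wrist_force: [0.2, 0.1, -0.9]
gripper_width: 0.23
gripper_force: 30.0
```

```bash
cat > t.py <<'E'
from h import *
from scipy.optimize import least_squares
s=sense();R=np.array(s["ee_rot"]);p=np.array(s["tcp_pos"]);print(p,R.round(3).tolist(),s["time_s"],s["gripper_width"])
im,d,X=cloud("wrist"); save("wrist3",im)
hsv=cv2.cvtColor(im,cv2.COLOR_RGB2HSV)
B=(hsv[...,0]>=100)&(hsv[...,0]<=130)&(hsv[...,1]>90)&(hsv[...,2]>25)
P=X[B&(abs(X[...,2]-.061)<.005)&(abs(X[...,0]-.643)<.08)&(abs(X[...,1]+.144)<.08)]
f=lambda q:np.hypot(P[:,0]-q[0],P[:,1]-q[1])-.053
o=least_squares(f,[.643,-.144],loss="soft_l1",f_scale=.002);print("rim",len(P),o.x,np.abs(f(o.x)).mean(),np.median(P[:,2]),P.min(0),P.max(0))
F=X[B&(X[...,2]>.12)&(X[...,2]<p[2]+.1)]
Q=F[abs(F[:,2]-(p[2]-.005))<.006]; print("lid flange",len(Q),np.median(Q,0),"expected z",p[2]-.005)
if len(Q)>50:
    h=cv2.convexHull(Q[:,:2].astype(np.float32))[:,0]
    far=h[((h-p[:2])@R[:2,0])>-.01]
    g=lambda q:np.hypot(far[:,0]-q[0],far[:,1]-q[1])-.058
    print("lid centre",least_squares(g,p[:2],loss="soft_l1",f_scale=.002).x)
    A=np.c_[Q[:,:2]-p[:2],np.ones(len(Q))]; print("slopes",np.linalg.lstsq(A,Q[:,2],rcond=None)[0])
E
python3 t.py
```

```text
[ 0.4858533  -0.12553472  0.1723914 ] [[0.934, -0.356, -0.002], [-0.356, -0.934, 0.0], [-0.002, 0.0, -1.0]] 5.45 0.22957545955103995
rim 1556 [ 0.64513653 -0.14444842] 0.0009428209827285985 0.06020053720102654 [ 0.59040837 -0.18851958  0.05682375] [ 0.6509268  -0.08978009  0.06371521]
lid flange 22480 [ 0.51770006 -0.14038257  0.16564641] expected z 0.16739140336123293
lid centre [ 0.48641634 -0.12567483]
slopes [-0.00438816  0.0019205   0.16584322]
```

View pics/wrist3.png

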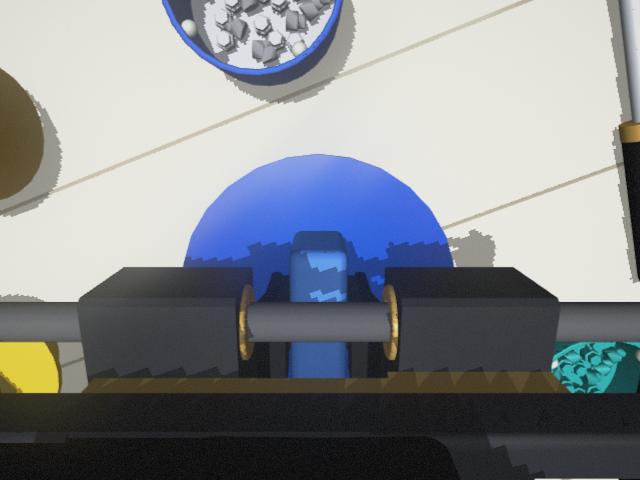

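The lid is held level and centred in the fingers, flange at about (320,250). The blue tub's rim shows at the top, (255,0–75). I'll move over the tub.

Call:
drive_tool:
  rows:
    - {"tx": 2.5,"ty": -0.6,"tz": 0,"ax": 0,"ay": 0,"az": 0,"claw": 1.5}
    - {"tx": 2.9,"ty": -0.7,"tz": 0,"ax": 0,"ay": 0,"az": 0,"claw": 1.5}
    - {"tx": 2.9,"ty": -0.7,"tz": 0,"ax": 0,"ay": 0,"az": 0,"claw": 1.5}
    - {"tx": 2.9,"ty": -0.7,"tz": 0,"ax": 0,"ay": 0,"az": 0,"claw": 1.5}
    - {"tx": 2.5,"ty": -0.7,"tz": 0,"ax": 0,"ay": 0,"az": 0,"claw": 1.5}
    - {"tx": 1.7,"ty": -0.5,"tz": 0,"ax": 0,"ay": 0,"az": 0,"claw": 1.5}
    - {"tx": 0,"ty": 0,"tz": 0,"ax": 0,"ay": 0,"az": 0,"claw": 1.5}
    - {"tx": 0,"ty": 0,"tz": 0,"ax": 0,"ay": 0,"az": 0,"claw": 1.5}

```text
time_s: 6.17
tcp_pos: [0.6432, -0.1429, 0.1717]
ee_rot: [[0.935, -0.355, -0.003], [-0.355, -0.935, 0.0], [-0.003, 0.001, -1.0]]
wrist_force: [0.1, 0.2, -1.2]
gripper_width: 0.229
gripper_force: 30.0
```

Call:
drive_tool:
  rows:
    - {"tx": 0.15,"ty": 0.1,"tz": 1.5,"ax": 0,"ay": 0,"az": 0,"claw": 1.5}
    - {"tx": 0,"ty": 0,"tz": 2,"ax": 0,"ay": 0,"az": 0,"claw": 1.5}
    - {"tx": 0,"ty": 0,"tz": 1.5,"ax": 0,"ay": 0,"az": 0,"claw": 1.5}
    - {"tx": 0,"ty": 0,"tz": 1,"ax": 0,"ay": 0,"az": 0,"claw": 1.5}
    - {"tx": 0,"ty": 0,"tz": 1,"ax": 0,"ay": 0,"az": 0,"claw": 1.5}
    - {"tx": 0,"ty": 0,"tz": 0.5,"ax": 0,"ay": 0,"az": 0,"claw": 1.5}
    - {"tx": 0,"ty": 0,"tz": 0.3,"ax": 0,"ay": 0,"az": 0,"claw": 1.5}
    - {"tx": 0,"ty": 0,"tz": 0,"ax": 0,"ay": 0,"az": 0,"claw": 1.5}
    - {"tx": 0,"ty": 0,"tz": 0,"ax": 0,"ay": 0,"az": 0,"claw": 1.5}

```text
time_s: 6.92
tcp_pos: [0.6453, -0.145, 0.0957]
ee_rot: [[0.935, -0.355, 0.001], [-0.355, -0.935, -0.0], [0.001, -0.0, -1.0]]
wrist_force: [1.0, -0.3, -1.6]
gripper_width: 0.228
gripper_force: 30.0
```

Call:
drive_tool:
  rows:
    - {"tx": 0,"ty": 0,"tz": 0.4,"ax": 0,"ay": 0,"az": 0,"claw": 1.5}
    - {"tx": 0,"ty": 0,"tz": 0.4,"ax": 0,"ay": 0,"az": 0,"claw": 1.5}
    - {"tx": 0,"ty": 0,"tz": 0.3,"ax": 0,"ay": 0,"az": 0,"claw": 1.5}
    - {"tx": 0,"ty": 0,"tz": 0,"ax": 0,"ay": 0,"az": 0,"claw": 1.5}

```text
time_s: 7.25
tcp_pos: [0.6446, -0.1448, 0.0837]
ee_rot: [[0.935, -0.355, -0.001], [-0.355, -0.935, 0.0], [-0.001, 0.0, -1.0]]
wrist_force: [0.2, -0.1, -0.1]
gripper_width: 0.227
gripper_force: 30.0
```

Call:
drive_tool:
  rows:
    - {"tx": 0,"ty": 0,"tz": 0.2,"ax": 0,"ay": 0,"az": 0,"claw": 1.5}
    - {"tx": 0,"ty": 0,"tz": 0.2,"ax": 0,"ay": 0,"az": 0,"claw": 1.5}
    - {"tx": 0,"ty": 0,"tz": 0.2,"ax": 0,"ay": 0,"az": 0,"claw": 1.5}
    - {"tx": 0,"ty": 0,"tz": 0.2,"ax": 0,"ay": 0,"az": 0,"claw": 1.5}
    - {"tx": 0,"ty": 0,"tz": 0.2,"ax": 0,"ay": 0,"az": 0,"claw": 1.5}

```text
time_s: 7.67
tcp_pos: [0.6449, -0.1449, 0.0735]
ee_rot: [[0.935, -0.355, 0.0], [-0.355, -0.935, 0.0], [0.0, -0.0, -1.0]]
wrist_force: [-0.6, -0.0, -2.4]
gripper_width: 0.224
gripper_force: 30.0
```

Call:
drive_tool:
  rows:
    - {"tx": 0,"ty": 0,"tz": 0.1,"ax": 0,"ay": 0,"az": 0,"claw": 1.5}
    - {"tx": 0,"ty": 0,"tz": 0.1,"ax": 0,"ay": 0,"az": 0,"claw": 1.5}
    - {"tx": 0,"ty": 0,"tz": 0.1,"ax": 0,"ay": 0,"az": 0,"claw": 1.5}
    - {"tx": 0,"ty": 0,"tz": 0,"ax": 0,"ay": 0,"az": 0,"claw": 1.5}

```text
time_s: 8.0
tcp_pos: [0.6444, -0.145, 0.072]
ee_rot: [[0.935, -0.355, -0.001], [-0.355, -0.935, -0.0], [-0.001, 0.001, -1.0]]
wrist_force: [-2.8, 1.9, 5.6]
gripper_width: 0.231
gripper_force: 30.0
```

```bash
cat > v.py <<'E'
from h import *
s=sense();print(s["tcp_pos"],s["wrist_force"])
im,d,X=cloud("wrist"); print("wrist"); hsv=cv2.cvtColor(im,cv2.COLOR_RGB2HSV)
def go(n,im,X):
    hsv=cv2.cvtColor(im,cv2.COLOR_RGB2HSV)
    B=(hsv[...,0]>=100)&(hsv[...,0]<=130)&(hsv[...,1]>110)&(hsv[...,2]>50)&(np.hypot(X[...,0]-.644,X[...,1]+.1445)<.056)&(X[...,2]>.058)&(X[...,2]<.092)
    Q=X[B]
    if len(Q)<50: print(n,len(Q)); return
    A=np.c_[Q[:,:2]-[.644,-.1445],np.ones(len(Q))]; print(n,len(Q),"slope/height",np.linalg.lstsq(A,Q[:,2],rcond=None)[0].round(4),np.median(Q[:,2]))
go("wrist",im,X)
for n in("scene","side"):
    im,d,X=cloud(n); go(n,im,X); save("end_"+n,im)
E
python3 v.py
```

```text
[ 0.6444314  -0.14496291  0.07202554] [-2.80152047  1.9083596   5.62210327]
wrist
wrist 21042 slope/height [-0.0528  0.0213  0.0681] 0.06535140249982077
scene 1419 slope/height [ 0.0185 -0.0103  0.0674] 0.06675331312607709
side 1098 slope/height [0.0012 0.0168 0.0688] 0.06751948204993627
```

The flange top is at 0.067 m, which is the fully-home height. I'll release and back off straight up.

Call:
drive_tool:
  rows:
    - {"tx": 0,"ty": 0,"tz": 0,"ax": 0,"ay": 0,"az": 0,"claw": 8.7}
    - {"tx": 0,"ty": 0,"tz": 0,"ax": 0,"ay": 0,"az": 0,"claw": 8.7}
    - {"tx": 0,"ty": 0,"tz": 0,"ax": 0,"ay": 0,"az": 0,"claw": 8.7}
    - {"tx": 0,"ty": 0,"tz": 0,"ax": 0,"ay": 0,"az": 0,"claw": 8.7}
    - {"tx": 0,"ty": 0,"tz": -1,"ax": 0,"ay": 0,"az": 0,"claw": 8.7}
    - {"tx": 0,"ty": 0,"tz": -3,"ax": 0,"ay": 0,"az": 0,"claw": 8.7}
    - {"tx": 0,"ty": 0,"tz": -3,"ax": 0,"ay": 0,"az": 0,"claw": 8.7}
    - {"tx": 0,"ty": 0,"tz": -3,"ax": 0,"ay": 0,"az": 0,"claw": 8.7}
    - {"tx": 0,"ty": 0,"tz": -1,"ax": 0,"ay": 0,"az": 0,"claw": 8.7}
    - {"tx": 0,"ty": 0,"tz": 0,"ax": 0,"ay": 0,"az": 0,"claw": 8.7}

```text
time_s: 8.98
tcp_pos: [0.6471, -0.1452, 0.1859]
ee_rot: [[0.935, -0.354, 0.009], [-0.354, -0.935, -0.001], [0.008, -0.002, -1.0]]
wrist_force: [0.3, 0.1, -0.2]
gripper_width: 0.905
gripper_force: 0.0
```

```bash
sed -i 's/(X\[...,2\]<.092)/(X[...,2]<.075)/' v.py; python3 v.py; python3 - <<'E'
import cv2
a=cv2.imread("pics/end_side.png");cv2.imwrite("pics/endc.png",cv2.resize(a[130:290,270:480],None,fx=3.5,fy=3.5))
E
```

```text
[ 0.64707698 -0.14522969  0.18589008] [ 0.25229812  0.09223487 -0.21225435]
wrist
wrist 15873 slope/height [0.0002 0.0005 0.0654] 0.06536118313908265
scene 1530 slope/height [0.0007 0.0015 0.0668] 0.06674326001581952
side 1500 slope/height [-0.0005  0.002   0.0676] 0.06739652506851651
```

View pics/endc.png

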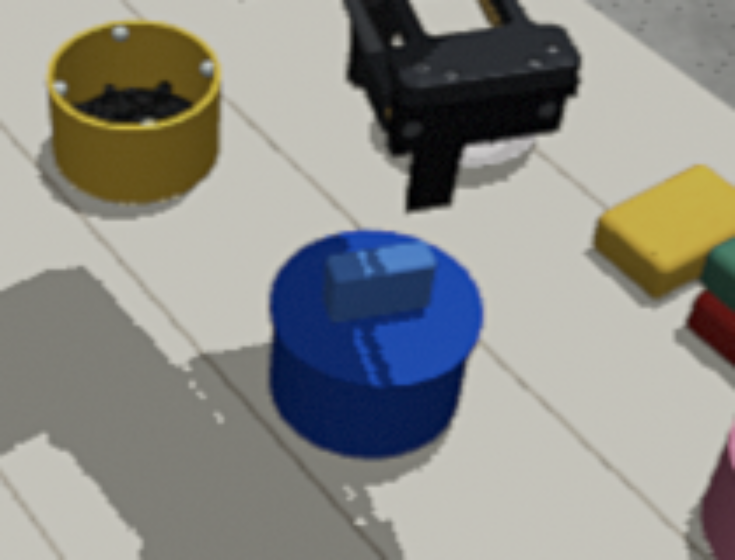

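The lid sits flat and home on the blue tub at crop (375,310), level and with the fingers clear. I'm handing it in.

```bash
python3 -c "
from station import finish_job
print(finish_job())"
```

```text
the job is handed in; nothing more can be done
None
```

The blue lid is snapped home on the blue tub, measured level with its flange down on the rim, and released; the yellow lid was not touched, and the job is handed in at about 9 s of the 32 s allowed (no verdict was returned).

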